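# Turn the stool rail end for end in the tilted drill vise

## Task

The first slanted leg hole of the stool rail is drilled: slide the drill vise open, lift the rail clear of the jaws, turn it end for end and lower it back (don't let it drop) flat on the vise bed with its drilled end down against the wooden stop. Then slide the jaw shut so that it grips the rail flush against the fixed jaw, let go, and leave the other things on the bench where they lie.

Things in the scene. Friction and masses are not known exactly. Their poses are not given: they have to be found in the camera images.
- stool_rail: light wooden rail, block 130 mm long (own x), 46 wide (y), 58 tall (z), about 0.2 kg. Origin: centre of its underside. A slanted blind hole, 24 mm across, is in its upper face 34 mm from the middle toward +x; a pencil cross is at -x. At the start it lies on the bed, axes parallel to drill_vise's, plain end (-x) down on the stop, gripped by the jaws and standing 30 mm above them
- drilled_end (a point): middle of the lower edge of the rail's end face next to the hole: rail frame [65, 0, 0] mm; at the start the upper end on the slope
- plain_end (a point): middle of the lower edge of the rail's other end face: rail frame [-65, 0, 0] mm
- drill_vise: grey cast vise, fixed on a sloping plywood jig. Axes: x up the slope (rises 30 degrees away from the robot), y level to the left, z square off the bed (30 degrees from vertical, toward the robot). Origin: corner of bed (z = 0), fixed jaw's face (y = 0, jaw on +y) and stop's face (x = 0, wooden stop on -x, 22 mm high). Jaws: x 15 to 115 mm, 28 mm high. A seated rail's origin is at [65, -23, 0] mm
- nut_block (a point): middle of the top of the vise's nut block, which carries the screw and ends the bed: vise frame [65, -111, 32] mm, 54 mm wide (x), 13 mm thick (y). The jig's sloping board lies 22 mm under the bed plane, y -130 to +55 mm
- vise_jaw: the moving jaw, on the -y side, with its screw and T bar; axes parallel to drill_vise's. Origin: in the face that meets the work, at x = 0, z = 0 of the vise frame. Jaw 30 mm thick (y -30 to 0 mm), 28 mm high; its screw, 14 mm thick, runs along y at x = 65, z = 16 mm
- jaw_gap (a joint): gap between the jaw faces in m, 0 to 0.075; 0.046 when gripping the rail. Quick-release vise: the jaw slides when its T bar is pulled (-y of the vise opens) or pushed (+y closes), nothing is turned. Stiff, about 6 N; it stays where it is left and then keeps its pressure on the work
- jaw_bar (a point): grip point on the T bar, moving with the jaw: a 10 mm round rod along the vise's x, 118 mm outside the jaw's face, 16 mm above the bed plane, x 18 to 112 mm, 15 mm balls on its ends, a 24 mm thick boss at its middle (x = 65). This point is the middle of its lower half (x = 37), to be pinched across y; free air below it for 50 mm
- mug: bystander: blue and white mug, 92 mm tall
- tape_measure: bystander: yellow tape measure, 85 mm long, 31 mm high
- combi_square: bystander: steel combination square, blade 300 mm long
- sanding_block: bystander: wooden sanding block, 100 x 63 mm, 29 mm high
- spring_clamp_1: bystander: black spring clamp with orange tips, 118 mm long, 23 mm high
- masking_tape: bystander: roll of masking tape, 100 mm across, 25 mm high

How it is judged:
By the outcome, as a careful person would: the job done as asked, in the order asked, and still so for the second after the job is handed in, with the robot touching nothing.
It also fails if it takes over 72 s, if anything falls off the work surface, if the arm or the gripper's body presses on something with over 40 N, if the wrist force passes 120 N, or if a joint passes its speed limit or range.

## Robot

A 6-joint arm with a two-finger parallel gripper is mounted at the origin on a cart in front of the work surface, level with it; the furniture and walls round the work are solid. World frame = base frame: x ahead of the robot, y to its left, z up, the work surface at z = 0. Lengths are in m, angles in degrees, forces in N, time in s.
With the tool pointing down it reaches from about 0.325 to 0.9 m from the base axis. Payload 3.5 kg.
Tool frame: the origin (TCP) lies between the finger pads; the fingertips stand 25 mm ahead of it and the grasp point (between the pads) lies 6 mm ahead of it; z points along the fingers, y is the line along which they close (so a half turn about z gives the same grasp; the last joint's range is limited). The gripper opens to 85 mm and grips with 20 to 120 N. Pads are 22 mm wide; open, the fingers measure 114 mm over their backs; the gripper's body (76 mm by 85 mm) begins 54 mm behind the grasp point. The pads swing forward as they close: fully open they stand 13 mm farther back than shut.
Start: joints at [63.174, 15.837, -1.513, 72.651, 0, 84.076], TCP at [0.223, 0.584, 0.256] pointing down, gripper open.
Joint ranges: [-178.77, 178.77], [-48.84, 107.48], [-61.69, 71.31], [-111.58, 123.2], [-90, 87.43], [-180, 180]. Speed limits (degrees/s): [147.25, 147.25, 180, 180, 180, 180].

## Interface

Orientations are given as a 3x3 rotation matrix whose columns are the frame's x, y, z axes.
In Python, from station import sensors, optics, ticket gives the robot as it stands. The module is installed in compiled form; this text tells all that it offers.
- The arm moves only by the shell command python3 -m handwheel 'ROWS' [OPENING] [FORCE]. ROWS is text: rows parted by semicolons, each of 6 numbers parted by spaces: the shift along the tool's x, y, z normalised to -1 to 1, where 1 is 0.4 m, then the turn, a rotation vector about the tool's x, y, z normalised to -1 to 1, where 1 is 2 rad. A call has 1 to 10 rows; each row is the pose to reach, as a shift and turn from the pose commanded when the call began, along the tool's axes at that moment; what a row does not reach only later rows make up. A row lasts 1/10 s, in which the tool goes at most 50 mm and 8.59 degrees, less where a joint would pass 70% of its speed; a pose out of reach is approached as far as the arm can. A call with a number of a shift or a turn outside -1 to 1 is refused whole. A call with a gripper value outside its range is refused whole. OPENING is the opening, from -1 (shut) to 1 (fully open), set as the call begins (- or left out, the last holds). The fingers move at their own pace and stop on an object; FORCE is the grip in N (left out, the last holds). Time passes only in rows, so rows that repeat a pose let the fingers close. It gives the time, the measured TCP pose, the force, the opening and the grip force at its end, in the units of the state.
- sensors.get_obs(): the state, without advancing time (a new reading comes with each control period).
- optics.snapshot(name): name is "scene" or "top" or "wrist"; returns the picture (384x512x3 uint8, red, green, blue); there is no depth.
- optics.camera_params(name): a dict with "mtx" (3x3 intrinsics, pixels), "cam_to_world" (4x4, takes a point from camera to world coordinates). Camera axes: x right, y down, z forward; pixel columns grow to the right and rows downward; lengths in m; the calibration is good to about 2 mm. A picture is of the moment at which its call begins: read the wrist's pose just before it. camera_params takes no time and is no camera call; for the wrist camera it gives the pose at the moment of the call.
- ticket.close_job(): hands the job in; it is judged then, once.
The state is a dict: "t": time; "q": joint angles; "qvel": joint speeds; "effort": joint torques, N m; "ee_pos": TCP position; "eef_rot": TCP orientation; "wrist_force": force on the tool from outside, world axes, zero at the start; "wrist_torque": the same for the moment, N m; "opening": opening from 0.0 (shut) to 1.0 (fully open); "finger_force": force on a finger pad.
Only numpy, scipy, OpenCV 4.12 (cv2) and the standard library are available. Lean on these libraries where they do the work, as an engineer would, in place of code of your own. Each camera call takes 0.05 s, during which the arm holds its last target. There are 200 camera calls.

## Working session

There is one attempt and no reset: what is moved stays moved. The work goes in short steps, Python scripts to look and compute and a shell command to move; the robot and the scene stay as the last step left them, time stands still between calls to the robot, and variables do not carry over. Pictures are saved under pics/ and viewed, at most 12 in all, crops included, and the job is handed in when it is done.

```bash
mkdir -p pics; python3 - <<'E'
from station import sensors, optics
import cv2,numpy as np
np.set_printoptions(precision=4,suppress=True)
o=sensors.get_obs();print(o)
for n in("scene","top"):
    im=optics.snapshot(n);cv2.imwrite(f"pics/{n}0.png",im[:,:,::-1])
    p=optics.camera_params(n);print(n,p["mtx"],p["cam_to_world"])
a=[cv2.imread(f"pics/{n}0.png") for n in("scene","top")]
cv2.imwrite("pics/a.png",cv2.resize(a[0],(800,600),interpolation=2));cv2.imwrite("pics/b.png",cv2.resize(a[1],(800,600),interpolation=2))
E
```

```text
{'t': 0.0, 'q': array([63.173 , 15.879 , -1.5972, 72.6484, -0.0008, 84.0737]), 'qvel': array([ 0.0313,  0.0515,  0.0413,  0.0241,  0.0022, -0.088 ]), 'effort': array([ -0.0013, -44.5502,  29.5205,   0.0165,  -0.0002,  -0.    ]), 'ee_pos': array([0.2227, 0.5832, 0.2552]), 'eef_rot': array([[-0.9342,  0.3567, -0.001 ],
       [ 0.3567,  0.9342, -0.0019],
       [ 0.0002, -0.0022, -1.    ]]), 'wrist_force': array([-0.4859,  0.6949, -0.0691]), 'wrist_torque': array([-0.0034, -0.0427,  0.0146]), 'finger_force': 0.0, 'opening': 0.9982150499242426}
scene [[497.9126   0.     260.4334]
 [  0.     497.9126 194.6683]
 [  0.       0.       1.    ]] [[ 0.6116 -0.4922  0.6194 -0.3825]
 [-0.7912 -0.3742  0.4838 -0.7799]
 [-0.0063 -0.7859 -0.6183  1.0209]
 [ 0.      0.      0.      1.    ]]
top [[384.7033   0.     257.8926]
 [  0.     384.7033 192.6617]
 [  0.       0.       1.    ]] [[-0.0696 -0.9718  0.2252  0.3068]
 [-0.9976  0.0663 -0.0222 -0.0402]
 [ 0.0066 -0.2262 -0.9741  1.1308]
 [ 0.      0.      0.      1.    ]]
```

View pics/a.png

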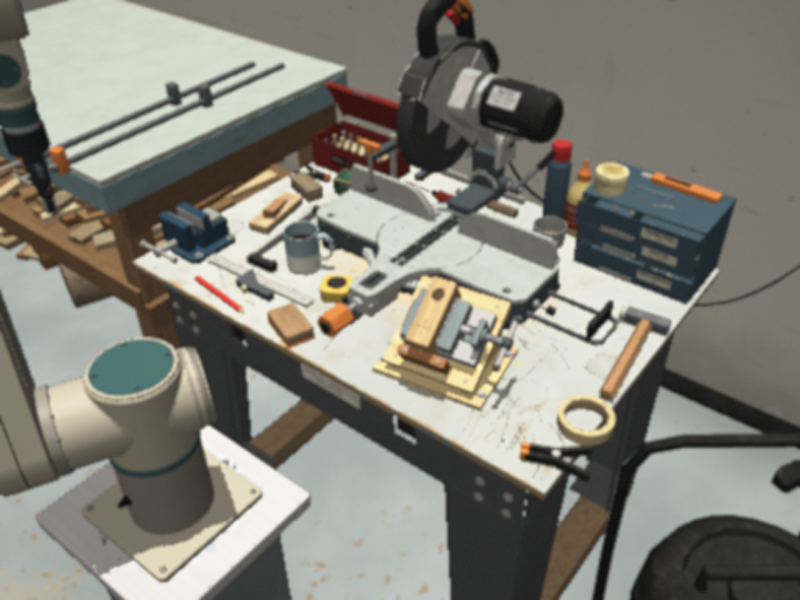

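View pics/b.png

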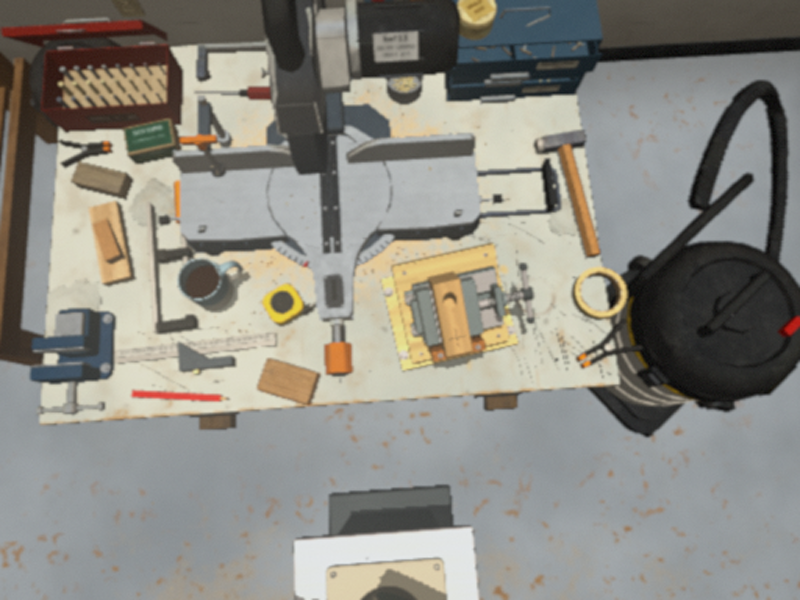

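The scene shows the vise at (455,330) of 800x600, the saw just behind it; the top view shows the rail at (455,310) and the T bar at (522,295). Next, enlarge both.

```bash
python3 - <<'E'
import cv2,numpy as np
a=cv2.imread("pics/scene0.png")[165:265,235:335];b=cv2.imread("pics/top0.png")[150:250,243:343]
cv2.imwrite("pics/c.png",np.hstack([cv2.resize(i,(400,400),interpolation=2) for i in(a,b)]))
E
```

```text
(no output)
```

View pics/c.png

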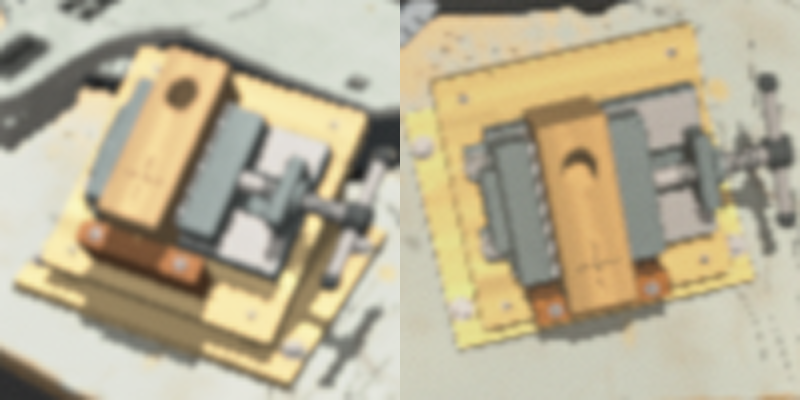

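Crops: the rail's top corners show in the scene at (170,48),(232,68),(100,210),(160,232), and in the top view at (535,126),(605,114),(568,314),(636,303). The bar's balls are at (385,165),(330,280) and (767,83),(787,219). I'll fit the vise pose to these points.

```bash
cat > fit.py <<'E'
import numpy as np
from scipy.spatial.transform import Rotation as R
from scipy.optimize import least_squares
def vise(p):  # p: x,y,z,yaw(deg) -> R,t   x up slope 30, z toward robot
    return (R.from_euler('z',p[3],degrees=True)*R.from_euler('y',-30,degrees=True)).as_matrix(),np.array(p[:3])
def proj(P,mtx,T):
    c=(P-T[:3,3])@T[:3,:3]; u=c@mtx.T; return u[:,:2]/u[:,2:]
def fit(views,p0):
    def f(p):
        Rv,t=vise(p)
        return np.concatenate([(proj(np.array(V)/1e3@Rv.T+t,m,T)-np.array(u)).ravel() for V,u,m,T in views])
    s=least_squares(f,p0,loss='soft_l1'); return s.x,f(s.x).reshape(-1,2)
E
cat > m1.py <<'E'
from fit import *
from station import optics
np.set_printoptions(precision=4,suppress=True)
C=[(130,0,58),(130,-46,58),(0,0,58),(0,-46,58),(112,-164,16),(18,-164,16),(31,-23,58)]
S=np.array([(170,48),(232,68),(100,210),(160,232),(385,165),(330,280),(147,173)])
T=np.array([(535,126),(605,114),(568,314),(636,303),(767,83),(787,219),(600,266)])-[400,0]
f=lambda a,o:(a+.5)/4-.5+np.array(o)
v=[]
for n,a,o in(("scene",S,(235,165)),("top",T,(243,150))):
    p=optics.camera_params(n);v.append((C,f(a,o),p["mtx"],p["cam_to_world"]))
for vs in(v,v[:1],v[1:]):
    p,r=fit(vs,[.5,-.2,.05,0]);print(p,'\n',r.T)
E
python3 m1.py
```

```text
[ 0.4692 -0.1251  0.0671  8.9307] 
 [[ 0.2766 -0.6986 -1.1291 -1.4522 -0.5462  0.3711 -1.0051  0.5101  0.5004
   0.8802  0.6868  0.3355 -0.2096 -0.6221]
 [ 0.295  -0.1387 -0.2285 -0.5238 -0.3894  0.7659  1.8022  0.4302 -0.4348
  -0.2456 -1.3331  0.484  -1.1251 -0.895 ]]
[ 0.4789 -0.1208  0.0588  9.1672] 
 [[ 0.9034 -0.172  -0.1595 -0.579  -0.3251  0.8375 -0.1669]
 [ 0.4691 -0.0406 -0.381  -0.7679 -0.6204  0.2691  1.6868]]
[ 0.4656 -0.1221  0.0804  8.7262] 
 [[-0.1688  0.0881  0.1963  0.2506  0.5396 -0.0544 -1.1779]
 [ 0.5391 -0.3199  0.5287 -0.5527  0.6478 -0.5128 -0.2674]]
```

```bash
cat > go.py <<'E'
from fit import *
from station import sensors,optics
np.set_printoptions(precision=4,suppress=True)
def rows(p,V,flip=1,p0=None,R0=None):
    """rows to put grasp point at vise point V(mm) with tool z=-vise z, tool y=flip*vise y"""
    Rv,t=vise(p); Rt=np.column_stack([-flip*Rv[:,0],flip*Rv[:,1],-Rv[:,2]])
    o=sensors.get_obs(); p0=o['ee_pos'] if p0 is None else p0; R0=o['eef_rot'] if R0 is None else R0
    P=Rv@(np.array(V)/1e3)+t-Rt[:,2]*.006
    d=R0.T@(P-p0); w=R.from_matrix(R0.T@Rt).as_rotvec()
    print('shift',d/.4,'turn',w/2,'rows>=',max(np.linalg.norm(d)/.05,np.rad2deg(np.linalg.norm(w))/8.59)); return P,Rt
def where(p):
    o=sensors.get_obs();Rv,t=vise(p);g=o['ee_pos']+o['eef_rot'][:,2]*.006
    print('t',o['t'],'grasp pt vise mm',Rv.T@(g-t)*1e3,'F vise',Rv.T@o['wrist_force'],'q',o['q'],'open',o['opening'],'ff',o['finger_force'])
    print(Rv.T@o['eef_rot'])
E
python3 - <<'E'
from go import *
p=[.4692,-.1251,.0671,8.93]
o=sensors.get_obs();c=optics.camera_params('wrist')
T=c['cam_to_world'];print(c['mtx']);print(o['eef_rot'].T@T[:3,:3],o['eef_rot'].T@(T[:3,3]-o['ee_pos']))
print(rows(p,(65,-60,230)))
E
```

```text
[[333.8317   0.     260.712 ]
 [  0.     333.8317 189.9394]
 [  0.       0.       1.    ]]
[[ 0.0003 -0.9515 -0.3075]
 [ 1.      0.0007 -0.001 ]
 [ 0.0012 -0.3075  0.9515]] [ 0.079  -0.0002 -0.117 ]
shift [-1.1483 -1.6416 -0.1187] turn [-0.0691 -0.2562 -0.2541] rows>= 16.05511270678702
(array([ 0.4176, -0.194 ,  0.304 ]), array([[-0.8555, -0.1552,  0.4939],
       [-0.1344,  0.9879,  0.0776],
       [-0.5   , -0.    , -0.866 ]]))
```

```bash
X='-0.574 -0.82 -0.06 0 0 0'; python3 -m handwheel '-0.574 -0.82 -0.1 0 0 0;-0.574 -0.82 -0.1 0 0 0;-0.574 -0.82 -0.1 0 0 0;-0.574 -0.82 -0.1 0 0 0;-0.574 -0.82 -0.1 0 0 0;-0.574 -0.82 -0.1 0 0 0;-0.574 -0.82 -0.1 0 0 0;-0.574 -0.82 -0.1 0 0 0;-0.574 -0.82 -0.1 0 0 0' ; python3 -c "
from go import *
p=[.4692,-.1251,.0671,8.93]
where(p);rows(p,(55,-60,170))"
```

```text
t: 1.0
ee_pos: [0.3214, 0.1911, 0.2967]
eef_rot: [[-0.931, 0.365, 0.001], [0.365, 0.931, -0.002], [-0.002, -0.001, -1.0]]
wrist_force: [0.8, -0.1, -0.1]
opening: 0.996
finger_force: 0.0
t 1.0 grasp pt vise mm [ 27.8763 335.2858 242.0626] F vise [ 0.6216 -0.1836 -0.455 ] q [ 20.8771 -11.7304 -25.3486  76.348   -0.1079  42.2794] open 0.9963560725111817 ff 0.0
[[-0.7483  0.4369 -0.4992]
 [ 0.505   0.8631 -0.0017]
 [ 0.4301 -0.2534 -0.8665]]
shift [-0.6208 -0.7815  0.126 ] turn [-0.07   -0.2549 -0.2584] rows>= 8.047842684472089
```

```bash
python3 -m handwheel '-0.62 -0.78 0.126 -0.07 -0.255 -0.258;-0.62 -0.78 0.126 -0.07 -0.255 -0.258;-0.62 -0.78 0.126 -0.07 -0.255 -0.258;-0.62 -0.78 0.126 -0.07 -0.255 -0.258;-0.62 -0.78 0.126 -0.07 -0.255 -0.258;-0.62 -0.78 0.126 -0.07 -0.255 -0.258;-0.62 -0.78 0.126 -0.07 -0.255 -0.258;-0.62 -0.78 0.126 -0.07 -0.255 -0.258;-0.62 -0.78 0.126 -0.07 -0.255 -0.258;-0.62 -0.78 0.126 -0.07 -0.255 -0.258' ; python3 -c "
from go import *
import cv2
p=[.4692,-.1251,.0671,8.93]
where(p)
c=optics.camera_params('wrist');im=optics.snapshot('wrist');np.savez('w1.npz',im=im,**c)
cv2.imwrite('pics/w1.png',cv2.resize(im[:,:,::-1],(768,576),interpolation=2))
rows(p,(45,-100,190))
"
```

```text
t: 2.0
ee_pos: [0.4423, -0.1891, 0.2453]
eef_rot: [[-0.856, -0.158, 0.492], [-0.136, 0.987, 0.08], [-0.499, 0.002, -0.867]]
wrist_force: [0.3, 1.3, 0.6]
opening: 1.001
finger_force: 0.0
t 2.0 grasp pt vise mm [ 57.4513 -59.0226 166.6007] F vise [0.7383 1.2603 0.245 ] q [-43.9568 -11.9733 -36.8808  46.0819  23.5505 -49.0452] open 1.0006574573328308 ff 0.0
[[-1.     -0.0019 -0.0014]
 [-0.0019  1.      0.003 ]
 [ 0.0014  0.003  -1.    ]]
shift [ 0.0298 -0.1094 -0.0591] turn [ 0.0031 -0.0011  0.0011] rows>= 1.0226148991481374
```

View pics/w1.png

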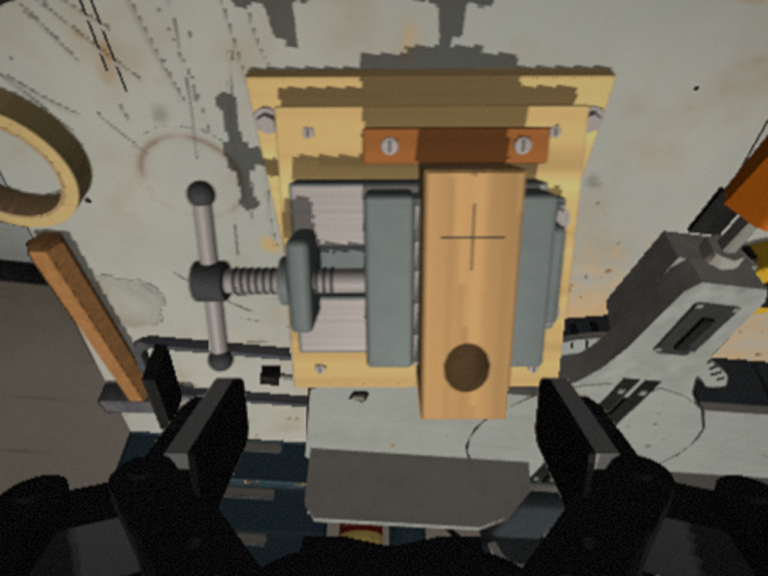

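The wrist view (768x576) shows the rail's top corners at (424,170),(524,169),(420,418),(505,417), the bar's balls at (201,194),(220,361) and the moving jaw's outer top edge at (366,192)–(367,366). I'll take a second view 70 mm to the side.

```bash
python3 -m handwheel '0.03 -0.17 0 0 0 0;0.03 -0.17 0 0 0 0;0.03 -0.17 0 0 0 0;0.03 -0.17 0 0 0 0' 0; python3 -c "
from go import *
import cv2
p=[.4692,-.1251,.0671,8.93]
where(p)
c=optics.camera_params('wrist');im=optics.snapshot('wrist');np.savez('w2.npz',im=im,**c)
cv2.imwrite('pics/w2.png',cv2.resize(im[:,:,::-1],(768,576),interpolation=2))
"
```

```text
t: 2.45
ee_pos: [0.4414, -0.2513, 0.2393]
eef_rot: [[-0.855, -0.164, 0.491], [-0.14, 0.986, 0.085], [-0.499, 0.004, -0.867]]
wrist_force: [-0.2, 0.9, 0.3]
opening: 0.502
finger_force: 0.0
t 2.45 grasp pt vise mm [  45.3273 -120.3323  166.7198] F vise [0.1023 0.9057 0.3159] q [-50.3901  -6.7005 -33.2077  47.5504  25.6632 -56.1244] open 0.5016110844081734 ff 0.0
[[-1.     -0.0058 -0.0014]
 [-0.0058  1.      0.0081]
 [ 0.0013  0.0081 -1.    ]]
```

View pics/w2.png

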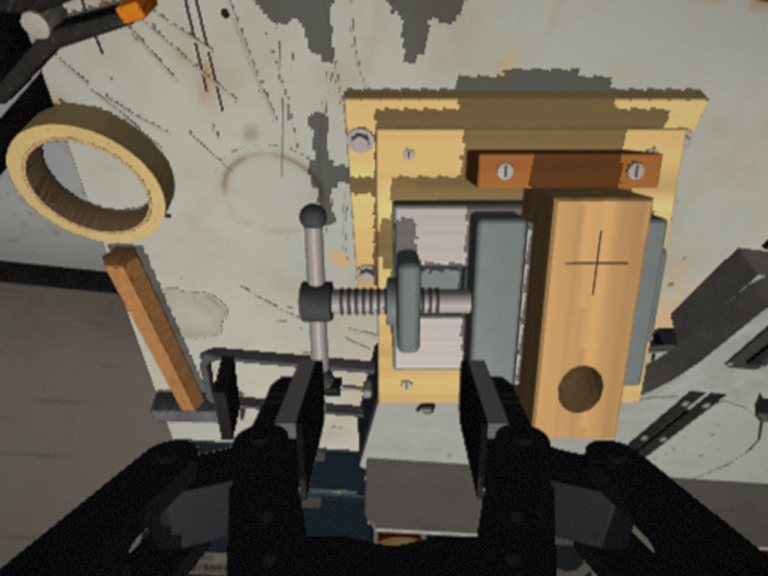

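The second view shows the rail's top corners at (557,196),(652,197),(536,437),(614,438), the balls at (313,216),(330,382) and the jaw edge corner at (474,215). Refit.

```bash
cat > m2.py <<'E'
from fit import *
np.set_printoptions(precision=4,suppress=True)
C=[(130,0,58),(130,-46,58),(0,0,58),(0,-46,58),(112,-164,16),(18,-164,16),(15,-76,28)]
A=np.array([(505,417),(420,418),(524,169),(424,170),(220,361),(201,194),(366,192)])
B=np.array([(614,438),(536,437),(652,197),(557,196),(330,382),(313,216),(474,215)])
v=[]
for n,a in(("w1",A),("w2",B)):
    z=np.load(n+'.npz');v.append((C,(a+.5)/1.5-.5,z['mtx'],z['cam_to_world']))
for vs in(v,v[:1],v[1:]):
    p,r=fit(vs,[.47,-.125,.067,9]);print(p,'\n',r.T)
# free triangulation of the points, in vise axes of the joint fit
p,_=fit(v,[.47,-.125,.067,9]);Rv,t=vise(p)
for i,c in enumerate(C):
    f=lambda P:np.concatenate([(proj(P[None],m,T)-u[i]).ravel() for _,u,m,T in v])
    s=least_squares(f,Rv@np.array(c)/1e3+t);print(c,Rv.T@(s.x-t)*1e3,s.x)
E
python3 m2.py; python3 -c "
from go import *
o=sensors.get_obs();c=optics.camera_params('wrist');T=c['cam_to_world']
print(o['eef_rot'].T@T[:3,:3],o['eef_rot'].T@(T[:3,3]-o['ee_pos']))"
```

```text
[ 0.4668 -0.1236  0.0651  9.1667] 
 [[ 0.3064 -0.5114  0.7546 -0.1126  0.0491  0.5767 -2.6411  0.4591 -3.9275
   1.1714 -1.5173 -6.0242  0.7673  2.172 ]
 [ 0.5142 -0.0903 -0.4129 -1.0092 -5.2482  1.3638  0.8065 -0.4192  0.2908
  -0.3842  0.1377 -7.1851  1.43    1.2521]]
[ 0.4671 -0.1235  0.065   9.0668] 
 [[ 0.1356 -0.6171  0.8255  0.0481 -0.014   0.6838 -2.5307]
 [ 0.551  -0.1012 -0.1628 -0.8584 -5.3558  1.2722  0.8699]]
[ 0.4665 -0.1239  0.0652  9.4374] 
 [[ 0.8817 -3.6323  0.9408 -1.9239 -5.7566  0.6022  1.9231]
 [-0.5131  0.3162 -0.7341  0.0391 -6.8576  1.8758  1.3137]]
(130, 0, 58) [129.9589  -0.3094  57.989 ] [ 0.5494 -0.1106  0.1803]
(130, -46, 58) [123.4929 -46.1663  67.6352] [ 0.5464 -0.1576  0.1854]
(0, 0, 58) [ 0.3847 -0.2242 56.9554] [ 0.4391 -0.1283  0.1146]
(0, -46, 58) [ -0.0331 -46.0211  61.036 ] [ 0.444  -0.1739  0.118 ]
(112, -164, 16) [ 105.5512 -155.4977   40.379 ] [ 0.5619 -0.2658  0.1529]
(18, -164, 16) [  17.0215 -164.7533   14.8936] [ 0.5003 -0.2851  0.0865]
(15, -76, 28) [ 16.7427 -74.8189  10.9843] [ 0.4876 -0.1961  0.083 ]
[[ 0.0006 -0.9517 -0.3071]
 [ 1.      0.0007 -0.0004]
 [ 0.0006 -0.3071  0.9517]] [ 0.0793 -0.0002 -0.1172]
```

```bash
cat > p.py <<'E'
P=[.467,-.1236,.065,9.1]
E
python3 -c "
from go import *
from p import P
rows(P,(37,-164.5,70));rows(P,(37,-164.5,16))"
```

```text
shift [ 0.0271 -0.1085  0.2437] turn [ 0.0033 -0.0006  0.002 ] rows>= 2.145200083391717
shift [ 0.0269 -0.1094  0.3787] turn [ 0.0033 -0.0006  0.002 ] rows>= 3.1609021775601787
```

```bash
python3 -m handwheel '0.027 -0.109 0.12 0.003 0 0.002;0.027 -0.109 0.24 0.003 0 0.002;0.027 -0.109 0.24 0.003 0 0.002;0.027 -0.109 0.24 0.003 0 0.002;0.027 -0.109 0.24 0.003 0 0.002;0.027 -0.109 0.24 0.003 0 0.002' -0.3; python3 -c "
from go import *
from p import P
import cv2
where(P);rows(P,(37,-164.5,16))
im=optics.snapshot('wrist')
cv2.imwrite('pics/w3.png',cv2.resize(im[:,:,::-1],(768,576),interpolation=2))"
```

```text
t: 3.1
ee_pos: [0.4873, -0.2899, 0.1534]
eef_rot: [[-0.854, -0.157, 0.495], [-0.138, 0.988, 0.075], [-0.501, -0.004, -0.865]]
wrist_force: [-0.5, -1.0, 0.6]
opening: 0.353
finger_force: 0.0
t 3.1 grasp pt vise mm [  38.7963 -167.4202   73.676 ] F vise [-0.2675 -0.9086  0.794 ] q [-48.9494   4.7069 -33.9188  34.1428  25.0291 -54.2103] open 0.3527068343974639 ff 0.0
[[-1.     -0.0013  0.0012]
 [-0.0013  1.     -0.0039]
 [-0.0012 -0.0039 -1.    ]]
shift [0.0046 0.0078 0.1442] turn [-0.0019  0.0006  0.0006] rows>= 1.1555268463107056
```

View pics/w3.png

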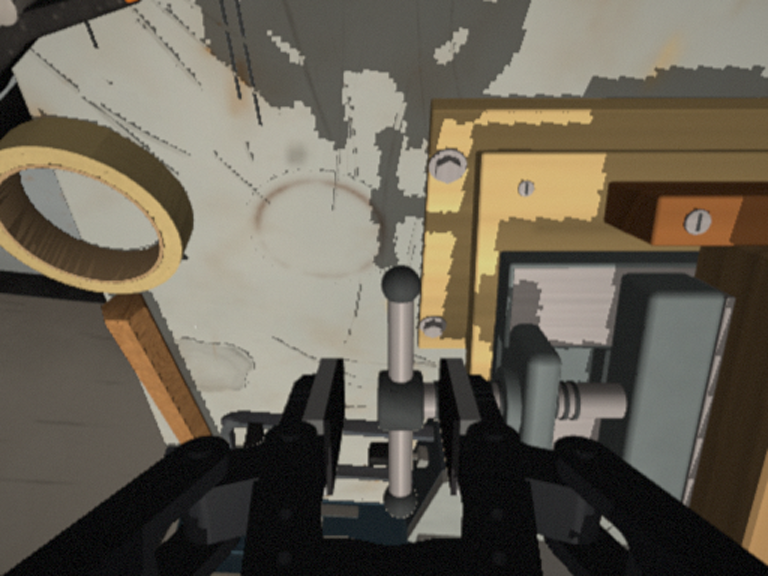

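The bar (column 400) runs between the pads (342–442), with the boss farther up the slope. Lower and pinch.

```bash
python3 -m handwheel '0.008 0.006 0.07 -0.002 0 0;0.008 0.006 0.142 -0.002 0 0;0.008 0.006 0.142 -0.002 0 0;0.008 0.006 0.142 -0.002 0 0'; python3 -m handwheel '0 0 0 0 0 0;0 0 0 0 0 0;0 0 0 0 0 0;0 0 0 0 0 0;0 0 0 0 0 0' -1 40; python3 -c "
from go import *
from p import P
where(P)"
```

```text
t: 3.55
ee_pos: [0.5116, -0.2834, 0.1011]
eef_rot: [[-0.855, -0.159, 0.493], [-0.137, 0.987, 0.081], [-0.5, 0.002, -0.866]]
wrist_force: [0.8, -0.4, -0.2]
opening: 0.347
finger_force: 0.0
t: 4.05
ee_pos: [0.5121, -0.2837, 0.1022]
eef_rot: [[-0.854, -0.159, 0.495], [-0.137, 0.987, 0.081], [-0.501, 0.001, -0.865]]
wrist_force: [-3.8, 1.9, 7.1]
opening: 0.104
finger_force: 39.1
t 4.05 grasp pt vise mm [  35.2261 -165.2492   16.6712] F vise [0.5205 2.4464 7.8788] q [-46.3469  10.2667 -35.2261  26.3866  24.4365 -51.5086] open 0.10362072045513208 ff 39.10221755504608
[[-1.      0.0001  0.0015]
 [ 0.0001  1.      0.0014]
 [-0.0015  0.0014 -1.    ]]
```

```bash
python3 -m handwheel '0 -0.012 0 0 0 0;0 -0.024 0 0 0 0;0 -0.036 0 0 0 0;0 -0.048 0 0 0 0;0 -0.06 0 0 0 0;0 -0.066 0 0 0 0;0 -0.066 0 0 0 0;0 -0.066 0 0 0 0' - 60; python3 -c "
from go import *
from p import P
where(P)"
```

```text
t: 4.85
ee_pos: [0.5162, -0.3091, 0.1023]
eef_rot: [[-0.854, -0.159, 0.495], [-0.137, 0.987, 0.082], [-0.502, 0.003, -0.865]]
wrist_force: [-5.4, 3.9, 7.9]
opening: 0.092
finger_force: 58.7
t 4.85 grasp pt vise mm [  35.3066 -190.9088   16.6389] F vise [-0.1087  4.6901  9.1829] q [-48.0331  12.1337 -32.7392  27.8101  25.0305 -53.2922] open 0.09224623682520527 ff 58.705676794052124
[[-1.      0.0003  0.002 ]
 [ 0.0003  1.      0.0031]
 [-0.002   0.0031 -1.    ]]
```

```bash
python3 -m handwheel '0 0 0 0 0 0;0 0 0 0 0 0;0 0 0 0 0 0;0 0 -0.1 0 0 0;0 0 -0.2 0 0 0;0 0 -0.28 0 0 0;0 0 -0.28 0 0 0' -0.3; python3 -c "
from go import *
from p import P
import cv2
where(P);rows(P,(65,-23,100))
c=optics.camera_params('wrist');im=optics.snapshot('wrist');np.savez('w4.npz',im=im,**c)
cv2.imwrite('pics/w4.png',cv2.resize(im[:,:,::-1],(768,576),interpolation=2))"
```

```text
t: 5.55
ee_pos: [0.4616, -0.3216, 0.2022]
eef_rot: [[-0.853, -0.157, 0.497], [-0.138, 0.988, 0.074], [-0.503, -0.006, -0.864]]
wrist_force: [0.7, -0.1, 0.6]
opening: 0.348
finger_force: 0.0
t 5.55 grasp pt vise mm [  36.8456 -194.7285  131.1904] F vise [ 0.8727 -0.1673  0.2063] q [-53.8593   2.0213 -29.8558  43.0049  26.4421 -59.4027] open 0.3482333379479819 ff 0.0
[[-1.     -0.0017  0.0032]
 [-0.0018  1.     -0.0056]
 [-0.0032 -0.0056 -1.    ]]
shift [-0.0709  0.4295  0.0758] turn [-0.0028  0.0016  0.0009] rows>= 3.5352978004484026
```

View pics/w4.png

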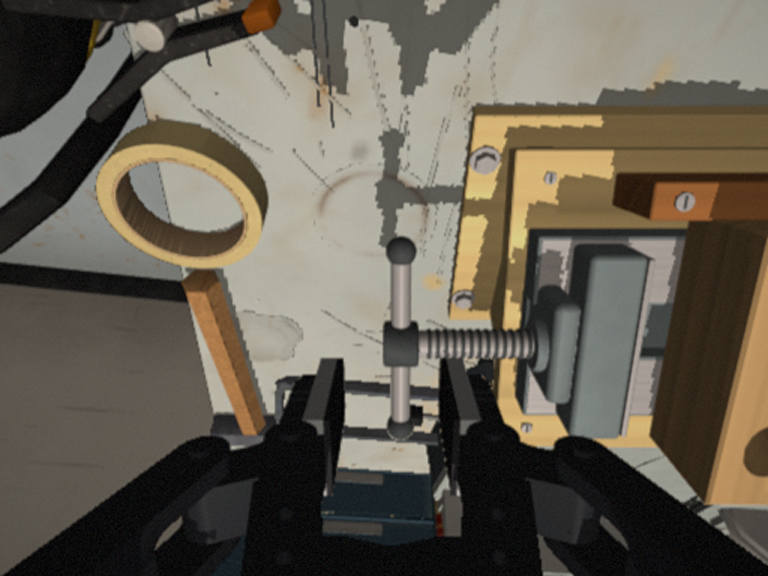

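The jaw has slid clear of the rail: there is a bed gap at columns 640–690. Now move over the rail with the gripper open.

```bash
python3 -m handwheel '-0.071 0.43 0.05 -0.003 0.002 0;-0.071 0.43 0.05 -0.003 0.002 0;-0.071 0.43 0.05 -0.003 0.002 0;-0.071 0.43 0.05 -0.003 0.002 0;-0.071 0.43 0.075 -0.003 0.002 0;-0.071 0.43 0.075 -0.003 0.002 0;-0.071 0.43 0.075 -0.003 0.002 0' 1; python3 -c "
from go import *
from p import P
import cv2
where(P);rows(P,(65,-23,51))
c=optics.camera_params('wrist');im=optics.snapshot('wrist');np.savez('w5.npz',im=im,**c)
cv2.imwrite('pics/w5.png',cv2.resize(im[:,:,::-1],(768,576),interpolation=2))"
```

```text
t: 6.3
ee_pos: [0.4726, -0.1429, 0.185]
eef_rot: [[-0.858, -0.161, 0.487], [-0.136, 0.987, 0.087], [-0.495, 0.008, -0.869]]
wrist_force: [-0.5, 0.4, -0.9]
opening: 1.002
finger_force: 0.0
t 6.3 grasp pt vise mm [ 62.0754 -19.8928  96.6586] F vise [-0.8174  0.4249 -0.6205] q [-35.5806  -8.1028 -41.9752  34.4354  20.7354 -40.7305] open 1.001625409055097 ff 0.0
[[-1.      0.0012 -0.006 ]
 [ 0.0012  1.      0.0087]
 [ 0.006   0.0087 -0.9999]]
shift [-0.0079 -0.0086  0.114 ] turn [ 0.0043 -0.003  -0.0006] rows>= 0.9170276554173903
```

View pics/w5.png

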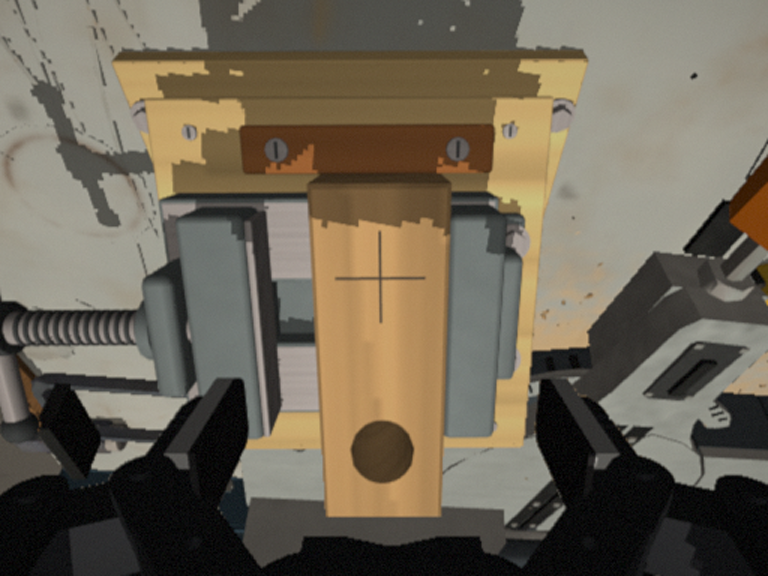

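The rail's axis (column 382) lies near the mid-line of the fingers (391), and the jaws are clear. Descend and grip.

```bash
python3 -m handwheel '-0.007 -0.008 0.06 0.004 -0.003 0;-0.007 -0.008 0.115 0.004 -0.003 0;-0.007 -0.008 0.115 0.004 -0.003 0;-0.007 -0.008 0.115 0.004 -0.003 0;-0.007 -0.008 0.115 0.004 -0.003 0'; python3 -c "
from go import *
from p import P
where(P);rows(P,(65,-23,51))"
```

```text
t: 6.85
ee_pos: [0.4982, -0.1422, 0.1481]
eef_rot: [[-0.854, -0.157, 0.496], [-0.136, 0.988, 0.078], [-0.502, -0.0, -0.865]]
wrist_force: [-0.1, 0.2, -0.1]
opening: 1.0
finger_force: 0.0
t 6.85 grasp pt vise mm [ 65.7191 -23.2954  52.0589] F vise [-0.128   0.2134 -0.0429] q [-33.2562  -2.9975 -43.1255  26.6354  19.7166 -38.1889] open 1.0002859493081206 ff 0.0
[[-1.      0.0011  0.002 ]
 [ 0.0011  1.     -0.0009]
 [-0.002  -0.0009 -1.    ]]
shift [0.0018 0.0007 0.0026] turn [-0.0005  0.001  -0.0005] rows>= 0.02611666507148159
```

```bash
python3 -m handwheel '0 0 0.004 0 0 0;0 0 0.004 0 0 0;0 0 0.004 0 0 0;0 0 0.004 0 0 0;0 0 0.004 0 0 0;0 0 0.004 0 0 0' -1 40; python3 -c "
from go import *
from p import P
where(P)"
```

```text
t: 7.45
ee_pos: [0.4989, -0.142, 0.1467]
eef_rot: [[-0.854, -0.157, 0.495], [-0.137, 0.988, 0.077], [-0.501, -0.002, -0.865]]
wrist_force: [-4.8, -2.8, 5.3]
opening: 0.531
finger_force: 41.6
t 7.45 grasp pt vise mm [ 65.648  -23.2756  50.466 ] F vise [-1.8238 -2.0114  7.2286] q [-33.1333  -2.8331 -43.1825  26.3452  19.5919 -38.106 ] open 0.5313604183028099 ff 41.59450113773346
[[-1.      0.0002  0.0016]
 [ 0.0002  1.     -0.0023]
 [-0.0016 -0.0023 -1.    ]]
```

```bash
python3 -m handwheel '0 -0.006 -0.02 0 0 0;0 -0.012 -0.05 0 0 0;0 -0.012 -0.1 0 0 0;0 -0.012 -0.15 0 0 0;0 -0.012 -0.2 0 0 0;0 -0.012 -0.2 0 0 0;0 -0.012 -0.2 0 0 0' - 60; python3 -c "
from go import *
from p import P
where(P);rows(P,(65,-28,125))"
```

```text
t: 8.15
ee_pos: [0.4594, -0.152, 0.2147]
eef_rot: [[-0.855, -0.157, 0.494], [-0.136, 0.988, 0.08], [-0.501, 0.001, -0.866]]
wrist_force: [-0.1, -0.3, -2.4]
opening: 0.532
finger_force: 63.2
t 8.15 grasp pt vise mm [ 64.4894 -26.8344 129.6716] F vise [-1.281  -0.2548 -1.9933] q [-37.8649 -11.2506 -40.5332  39.189   21.483  -42.7755] open 0.5324191602020844 ff 63.21486711502075
[[-1.      0.0011  0.0008]
 [ 0.0011  1.      0.0003]
 [-0.0008  0.0003 -1.    ]]
shift [-0.0013 -0.0029  0.0117] turn [ 0.0002  0.0004 -0.0006] rows>= 0.09683730031979015
```

```bash
for i in 1; do python3 -m handwheel '0 0 0 0 0 0.5236;0 0 0 0 0 0.5236;0 0 0 0 0 0.5236;0 0 0 0 0 0.5236;0 0 0 0 0 0.5236;0 0 0 0 0 0.5236;0 0 0 0 0 0.5236;0 0 0 0 0 0.5236;0 0 0 0 0 0.5236'; done; python3 -m handwheel '0 0 0 0 0 0.5236;0 0 0 0 0 0.5236;0 0 0 0 0 0.5236;0 0 0 0 0 0.5236;0 0 0 0 0 0.5236;0 0 0 0 0 0.5236;0 0 0 0 0 0.5236;0 0 0 0 0 0.5236;0 0 0 0 0 0.5236'; python3 -m handwheel '0 0 0 0 0 0.5236;0 0 0 0 0 0.5236;0 0 0 0 0 0.5236;0 0 0 0 0 0.5236;0 0 0 0 0 0.5236;0 0 0 0 0 0.5236;0 0 0 0 0 0.5236;0 0 0 0 0 0.5236;0 0 0 0 0 0.5236;0 0 0 0 0 0.5236'; python3 -c "
from go import *
from p import P
where(P);rows(P,(68,-26,60),-1)"
```

```text
t: 9.05
ee_pos: [0.4594, -0.1516, 0.2138]
eef_rot: [[-0.567, 0.66, 0.493], [0.785, 0.614, 0.081], [-0.249, 0.433, -0.866]]
wrist_force: [0.8, -0.6, -2.0]
opening: 0.527
finger_force: 63.1
t: 9.95
ee_pos: [0.4597, -0.152, 0.2147]
eef_rot: [[0.287, 0.821, 0.494], [0.925, -0.372, 0.08], [0.249, 0.434, -0.866]]
wrist_force: [-0.9, 0.1, -2.6]
opening: 0.527
finger_force: 63.1
t: 10.95
ee_pos: [0.4598, -0.1522, 0.2151]
eef_rot: [[0.854, 0.16, 0.495], [0.139, -0.987, 0.079], [0.501, 0.001, -0.865]]
wrist_force: [-0.0, 0.9, -1.8]
opening: 0.528
finger_force: 63.2
t 10.95 grasp pt vise mm [ 65.0039 -27.0706 129.7615] F vise [-0.7762  0.8816 -1.6217] q [-37.8506 -11.2253 -40.4777  39.1962  21.487  137.0337] open 0.5276099145016279 ff 63.15347671508789
[[ 1.      0.0026  0.0012]
 [ 0.0026 -1.      0.0003]
 [ 0.0012 -0.0003 -1.    ]]
shift [ 0.0073 -0.0026  0.1744] turn [-0.0001 -0.0006  0.0013] rows>= 1.396686047741589
```

```bash
python3 -m handwheel '0.008 -0.003 0.06 0 0 0;0.008 -0.003 0.12 0 0 0;0.008 -0.003 0.16 0 0 0;0.008 -0.003 0.185 0 0 0;0.008 -0.003 0.185 0 0 0;0.008 -0.003 0.185 0 0 0'; python3 -c "
from go import *
from p import P
import cv2
where(P);rows(P,(64.4,-25,50.5),-1)
im=optics.snapshot('wrist')
cv2.imwrite('pics/w6.png',cv2.resize(im[:,:,::-1],(768,576),interpolation=2))"
```

```text
t: 11.55
ee_pos: [0.4991, -0.1448, 0.153]
eef_rot: [[0.854, 0.158, 0.495], [0.137, -0.987, 0.079], [0.501, -0.0, -0.865]]
wrist_force: [0.0, 0.4, -2.2]
opening: 0.523
finger_force: 63.0
t 11.55 grasp pt vise mm [ 68.5557 -26.0096  56.0039] F vise [-1.0233  0.3714 -1.9012] q [-33.5147  -3.1568 -42.5246  27.5558  19.8441 141.4568] open 0.5228181316082265 ff 63.02016735076904
[[ 1.      0.0003  0.0013]
 [ 0.0003 -1.      0.0002]
 [ 0.0013 -0.0002 -1.    ]]
shift [-0.0104 -0.0025  0.0137] turn [-0.0001 -0.0007  0.0001] rows>= 0.1393089425850872
```

View pics/w6.png

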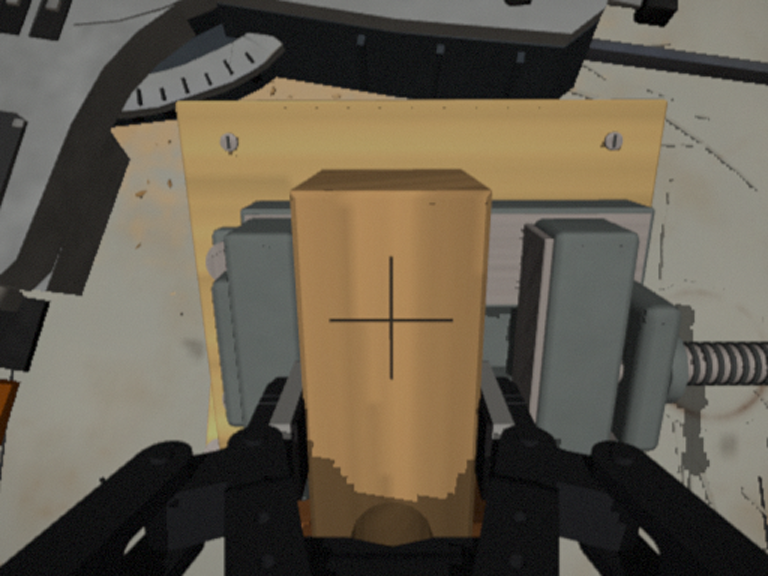

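The rail hangs between the jaws, parallel to them, with the cross end (391,318) upslope and the hole end at the stop. Now ease it down to just above the bed and slide it to the stop.

```bash
python3 -m handwheel '0 0 0.005 0 0 0;0 0 0.01 0 0 0;-0.003 0 0.011 0 0 0;-0.006 0 0.011 0 0 0;-0.009 0 0.011 0 0 0;-0.012 0 0.011 0 0 0;-0.012 0 0.011 0 0 0'; python3 -c "
from go import *
from p import P
where(P);rows(P,(64.4,-25,50.5),-1)"
```

```text
t: 12.3
ee_pos: [0.499, -0.1449, 0.1483]
eef_rot: [[0.852, 0.159, 0.499], [0.137, -0.987, 0.081], [0.506, -0.001, -0.863]]
wrist_force: [4.3, 3.1, 0.7]
opening: 0.53
finger_force: 63.1
t 12.3 grasp pt vise mm [ 66.1283 -26.0427  52.0355] F vise [ 4.4658  2.3612 -1.7739] q [-33.6789  -2.8259 -43.0349  26.5492  20.1405 141.3386] open 0.5301486149093116 ff 63.098108768463135
[[ 1.      0.0009  0.0067]
 [ 0.0008 -1.      0.0011]
 [ 0.0067 -0.0011 -1.    ]]
shift [-0.0042 -0.0026  0.0038] turn [-0.0006 -0.0033  0.0004] rows>= 0.05023273532476517
```

```bash
python3 -m handwheel '0.001 0 0.002 0 0 0;0.001 0 0.004 0 0 0;0.001 0 0.006 0 0 0;0.001 0 0.007 0 0 0;0.001 0 0.007 0 0 0'; python3 -c "
from go import *
from p import P
where(P)"
```

```text
t: 12.8
ee_pos: [0.5001, -0.1452, 0.1473]
eef_rot: [[0.852, 0.158, 0.498], [0.137, -0.987, 0.079], [0.504, 0.001, -0.863]]
wrist_force: [-9.6, 2.1, 19.4]
opening: 0.526
finger_force: 66.0
t 12.8 grasp pt vise mm [ 66.5394 -26.542   50.5828] F vise [ 1.7519  3.6245 21.3965] q [-33.5498  -2.6177 -42.9702  26.3783  19.9711 141.4799] open 0.5263362954550169 ff 65.97463130950928
[[ 1.      0.0005  0.0052]
 [ 0.0005 -1.     -0.0003]
 [ 0.0052  0.0004 -1.    ]]
```

```bash
python3 -m handwheel '0 0 -0.006 0 0 0;-0.004 0 -0.006 0 0 0;-0.008 0 -0.006 0 0 0;-0.012 0 -0.006 0 0 0;-0.012 0 -0.006 0 0 0'; python3 -c "
from go import *
from p import P
where(P)"
```

```text
t: 13.3
ee_pos: [0.4985, -0.1456, 0.1486]
eef_rot: [[0.847, 0.161, 0.506], [0.139, -0.987, 0.082], [0.513, 0.0, -0.859]]
wrist_force: [9.0, 7.1, 6.2]
opening: 0.532
finger_force: 63.4
t 13.3 grasp pt vise mm [ 65.8046 -26.7053  52.5763] F vise [11.7427  5.6373  0.3976] q [-33.9944  -2.9607 -43.3033  26.1626  20.5621 141.0289] open 0.5323190238656493 ff 63.38778734207153
[[ 0.9999  0.0031  0.0145]
 [ 0.003  -1.      0.0015]
 [ 0.0145 -0.0014 -0.9999]]
```

Firm contact with the stop. Relax most of the push, seat the rail on the bed again and let go.

```bash
python3 -m handwheel '0.009 0 0.002 0 0 0;0.009 0 0.004 0 0 0;0.009 0 0.004 0 0 0;0.009 0 0.004 0 0 0'; python3 -c "
from go import *
from p import P
where(P)"; python3 -m handwheel '0 0 0 0 0 0;0 0 0 0 0 0;0 0 0 0 0 0;0 0 0 0 0 0;0 0 0 0 0 0' 1;  python3 -c "
from go import *
from p import P
where(P)"
```

```text
t: 13.7
ee_pos: [0.4999, -0.1458, 0.1474]
eef_rot: [[0.851, 0.159, 0.5], [0.138, -0.987, 0.079], [0.506, 0.002, -0.862]]
wrist_force: [0.7, 3.3, 11.3]
opening: 0.529
finger_force: 64.5
t 13.7 grasp pt vise mm [ 66.3179 -27.0871  50.8601] F vise [6.6837 3.1576 9.1585] q [-33.6664  -2.6693 -43.0521  26.2579  20.0587 141.3687] open 0.5291389201617895 ff 64.47728991508484
[[ 1.      0.0012  0.0073]
 [ 0.0012 -1.     -0.0011]
 [ 0.0073  0.0011 -1.    ]]
t: 14.2
ee_pos: [0.4969, -0.1449, 0.1437]
eef_rot: [[0.855, 0.157, 0.494], [0.136, -0.988, 0.08], [0.5, -0.001, -0.866]]
wrist_force: [-0.8, -0.6, 0.1]
opening: 0.999
finger_force: 0.0
t 14.2 grasp pt vise mm [ 62.013  -25.7197  49.1094] F vise [-0.7273 -0.4247  0.5749] q [-33.6795  -2.5504 -43.3001  26.2988  19.875  141.3472] open 0.9985794100556898 ff 0.0
[[ 1.     -0.001   0.0001]
 [-0.001  -1.      0.0005]
 [ 0.0001 -0.0005 -1.    ]]
```

```bash
python3 -m handwheel '0.006 0 -0.1 0 0 0;0.006 0 -0.2 0 0 0;0.006 0 -0.27 0 0 0;0.006 0 -0.27 0 0 0;0.006 0 -0.27 0 0 0'; python3 -c "
from go import *
from p import P
import cv2
where(P);rows(P,(36,-190.5,75),-1)
c=optics.camera_params('wrist');im=optics.snapshot('wrist');np.savez('w7.npz',im=im,**c)
cv2.imwrite('pics/w7.png',cv2.resize(im[:,:,::-1],(768,576),interpolation=2))
Rv,t=vise(P);V=[(0,-1,58),(130,-1,58),(0,-47,58),(130,-47,58),(15,0,28),(115,0,28)]
print(proj(np.array(V)/1e3@Rv.T+t,c['mtx'],c['cam_to_world'])*1.5)"
```

```text
t: 14.7
ee_pos: [0.4461, -0.1536, 0.2394]
eef_rot: [[0.854, 0.157, 0.496], [0.136, -0.988, 0.078], [0.502, 0.001, -0.865]]
wrist_force: [0.2, 1.0, -0.3]
opening: 1.003
finger_force: 0.0
t 14.7 grasp pt vise mm [ 65.1987 -26.3344 157.7129] F vise [ 0.1285  0.9233 -0.4037] q [-39.3774 -13.9775 -39.3104  43.5818  22.0103 135.7237] open 1.0026085682845631 ff 0.0
[[ 1.     -0.0006  0.002 ]
 [-0.0006 -1.     -0.0013]
 [ 0.002   0.0013 -1.    ]]
shift [-0.0731  0.4102  0.2072] turn [ 0.0006 -0.001  -0.0003] rows>= 3.7226952570426732
[[340.7059 418.0268]
 [331.4359 156.2841]
 [430.5624 417.9392]
 [437.8558 156.2774]
 [343.1262 364.6947]
 [337.2404 183.543 ]]
```

View pics/w7.png

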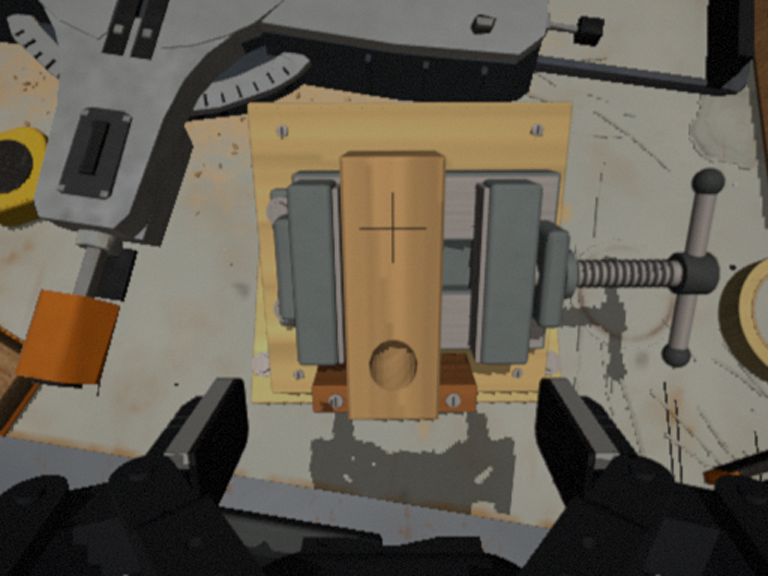

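The rail's corners show at rows 418 and 154; the prediction for a seated rail is 418 and 156. So it is flat against the stop, about 3 mm off the fixed jaw. Now to the bar.

```bash
python3 -m handwheel '-0.073 0.41 0.05 0 0 0;-0.073 0.41 0.05 0 0 0;-0.073 0.41 0.05 0 0 0;-0.073 0.41 0.1 0 0 0;-0.073 0.41 0.2 0 0 0;-0.073 0.41 0.2 0 0 0;-0.073 0.41 0.2 0 0 0;-0.073 0.41 0.2 0 0 0' -0.3; python3 -c "
from go import *
from p import P
import cv2
where(P);rows(P,(36,-190.5,16),-1)
im=optics.snapshot('wrist')
cv2.imwrite('pics/w8.png',cv2.resize(im[:,:,::-1],(768,576),interpolation=2))"
```

```text
t: 15.55
ee_pos: [0.4865, -0.3124, 0.1552]
eef_rot: [[0.855, 0.158, 0.495], [0.137, -0.987, 0.08], [0.501, -0.001, -0.865]]
wrist_force: [0.3, 0.1, 0.9]
opening: 0.35
finger_force: 0.0
t 15.55 grasp pt vise mm [  35.9651 -189.4753   77.4211] F vise [0.702 0.082 0.587] q [-50.8437   6.2467 -31.8252  35.796   25.7212 123.7533] open 0.3497861888202715 ff 0.0
[[ 1.     -0.      0.0012]
 [-0.     -1.      0.0007]
 [ 0.0012 -0.0007 -1.    ]]
shift [-0.0001  0.0027  0.1536] turn [-0.0004 -0.0006 -0.    ] rows>= 1.2285921781702716
```

View pics/w8.png

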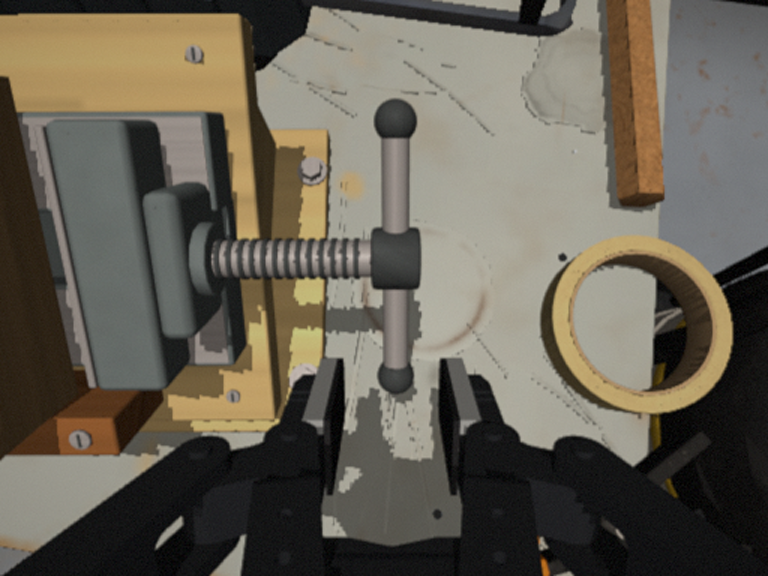

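The bar (column 396) is centred between the pads (342–442). Lower and pinch.

```bash
python3 -m handwheel '0 0.003 0.08 0 0 0;0 0.003 0.153 0 0 0;0 0.003 0.153 0 0 0;0 0.003 0.153 0 0 0'; python3 -m handwheel '0 0 0 0 0 0;0 0 0 0 0 0;0 0 0 0 0 0;0 0 0 0 0 0;0 0 0 0 0 0' -1 60; python3 -c "
from go import *
from p import P
where(P)"
```

```text
t: 16.0
ee_pos: [0.517, -0.309, 0.103]
eef_rot: [[0.854, 0.158, 0.495], [0.137, -0.987, 0.079], [0.501, 0.0, -0.865]]
wrist_force: [-0.4, 0.9, 0.4]
opening: 0.351
finger_force: 0.0
t: 16.5
ee_pos: [0.5174, -0.3097, 0.1042]
eef_rot: [[0.853, 0.158, 0.497], [0.137, -0.987, 0.078], [0.503, 0.001, -0.864]]
wrist_force: [-3.5, 1.9, 7.3]
opening: 0.094
finger_force: 58.5
t 16.5 grasp pt vise mm [  37.2118 -191.7034   17.8218] F vise [0.9186 2.445  7.852 ] q [-47.9446  11.9684 -32.7018  27.6992  24.9296 126.8921] open 0.09404723058554501 ff 58.53582322597504
[[ 1.      0.0001  0.0036]
 [ 0.0001 -1.     -0.0012]
 [ 0.0036  0.0012 -1.    ]]
```

```bash
python3 -m handwheel '0 -0.008 0 0 0 0;0 -0.016 0 0 0 0;0 -0.024 0 0 0 0;0 -0.032 0 0 0 0;0 -0.04 0 0 0 0;0 -0.048 0 0 0 0;0 -0.054 0 0 0 0;0 -0.06 0 0 0 0;0 -0.06 0 0 0 0'; python3 -c "
from go import *
from p import P
where(P)"; python3 -m handwheel '0 -0.003 0 0 0 0;0 -0.006 0 0 0 0;0 -0.009 0 0 0 0;0 -0.012 0 0 0 0;0 -0.012 0 0 0 0'; python3 -c "
from go import *
from p import P
where(P)"
```

```text
t: 17.4
ee_pos: [0.514, -0.2891, 0.1043]
eef_rot: [[0.854, 0.155, 0.497], [0.138, -0.988, 0.071], [0.502, 0.008, -0.865]]
wrist_force: [-2.6, -5.6, 1.0]
opening: 0.092
finger_force: 58.8
t 17.4 grasp pt vise mm [  37.2051 -170.8957   17.9007] F vise [-2.5181 -5.1518  2.5783] q [-46.4499  10.3151 -34.8817  26.2391  24.1409 128.5278] open 0.09238597170895935 ff 58.77870798110962
[[ 1.      0.0009  0.0019]
 [ 0.0009 -1.     -0.0082]
 [ 0.0019  0.0082 -1.    ]]
t: 17.9
ee_pos: [0.5134, -0.2853, 0.1043]
eef_rot: [[0.854, 0.154, 0.496], [0.138, -0.988, 0.069], [0.501, 0.009, -0.865]]
wrist_force: [-1.4, -7.8, -0.3]
opening: 0.09
finger_force: 58.6
t 17.9 grasp pt vise mm [  37.1907 -167.0789   17.9147] F vise [-2.3785 -7.4384  1.0777] q [-46.1475   9.9985 -35.2922  25.9401  23.9504 128.8629] open 0.08981359081526784 ff 58.60568046569824
[[ 1.      0.0011  0.0014]
 [ 0.0011 -0.9999 -0.0102]
 [ 0.0014  0.0102 -0.9999]]
```

```bash
python3 -m handwheel '0 -0.003 0 0 0 0;0 -0.006 0 0 0 0;0 -0.009 0 0 0 0;0 -0.012 0 0 0 0;0 -0.012 0 0 0 0' - 80; python3 -c "
from go import *
from p import P
where(P)"
```

```text
t: 18.4
ee_pos: [0.5129, -0.2823, 0.1043]
eef_rot: [[0.855, 0.152, 0.496], [0.138, -0.988, 0.065], [0.5, 0.013, -0.866]]
wrist_force: [0.2, -11.8, -3.6]
opening: 0.084
finger_force: 78.1
t 18.4 grasp pt vise mm [  37.1621 -164.0186   17.9699] F vise [ -3.2496 -11.6467  -2.2769] q [-45.8526   9.6925 -35.6795  25.5911  23.6773 129.2083] open 0.08413392655962433 ff 78.07763457298279
[[ 1.      0.0014  0.0004]
 [ 0.0014 -0.9999 -0.0139]
 [ 0.0004  0.0139 -0.9999]]
```

```bash
python3 -m handwheel '0 -0.003 0 0 0 0;0 -0.006 0 0 0 0;0 -0.009 0 0 0 0;0 -0.012 0 0 0 0;0 -0.012 0 0 0 0'; python3 -c "
from go import *
from p import P
where(P)"
```

```text
t: 18.9
ee_pos: [0.5128, -0.2821, 0.1045]
eef_rot: [[0.856, 0.148, 0.496], [0.139, -0.989, 0.055], [0.498, 0.022, -0.867]]
wrist_force: [5.8, -21.4, -13.2]
opening: 0.083
finger_force: 77.8
t 18.9 grasp pt vise mm [  37.2212 -163.9058   18.0891] F vise [ -4.5389 -22.0106 -12.6596] q [-45.6057   9.4522 -35.9648  25.0561  23.1353 129.5554] open 0.08344517936374435 ff 77.7811861038208
[[ 1.      0.0025 -0.0018]
 [ 0.0024 -0.9997 -0.0239]
 [-0.0019  0.0239 -0.9997]]
```

Stalled at 22 N: the rail is gripped. Let go, back off and check.

```bash
python3 -m handwheel '0 0.012 0 0 0 0;0 0.012 0 0 0 0;0 0.012 0 0 0 0;0 0.012 0 0 0 0' -0.3; python3 -m handwheel '0 0 -0.1 0 0 0;0 0 -0.2 0 0 0;0 0.05 -0.3 0 0 0;0 0.05 -0.35 0 0 0;0 0.05 -0.35 0 0 0;0 0.05 -0.35 0 0 0'; python3 -c "
from go import *
from p import P
import cv2
where(P)
a=[]
for n,(r,c) in dict(scene=(165,235),top=(150,243)).items():
    im=optics.snapshot(n)[r:r+100,c:c+100,::-1];a.append(cv2.resize(im,(400,400),interpolation=2))
c=optics.camera_params('wrist');im=optics.snapshot('wrist');Rv,t=vise(P)
V=[(0,0,58),(130,0,58),(0,-46,58),(130,-46,58),(18,-164,16),(112,-164,16)]
for u in proj(np.array(V)/1e3@Rv.T+t,c['mtx'],c['cam_to_world']): print(u); 
cv2.imwrite('pics/w9.png',cv2.resize(im[:,:,::-1],(768,576),interpolation=2))"
```

```text
t: 19.3
ee_pos: [0.5113, -0.275, 0.102]
eef_rot: [[0.855, 0.158, 0.494], [0.136, -0.987, 0.081], [0.501, -0.001, -0.866]]
wrist_force: [-0.2, 0.4, 0.3]
opening: 0.353
finger_force: 0.0
t: 19.9
ee_pos: [0.4454, -0.3062, 0.2229]
eef_rot: [[0.855, 0.158, 0.495], [0.136, -0.987, 0.08], [0.501, -0.001, -0.865]]
wrist_force: [-0.7, -0.3, -0.6]
opening: 0.35
finger_force: 0.0
t 19.9 grasp pt vise mm [  35.4665 -176.8544  155.8833] F vise [-0.9426 -0.2307 -0.108 ] q [-54.4015  -1.2628 -30.3299  46.4758  26.6528 119.9729] open 0.3499074009944096 ff 0.0
[[ 1.     -0.0007  0.0012]
 [-0.0007 -1.      0.0005]
 [ 0.0012 -0.0005 -1.    ]]
[ 20.6876 244.1012]
[-26.6721  52.7011]
[ 83.4136 244.1409]
[48.3692 52.6272]
[246.7331 201.4393]
[245.0156  83.076 ]
```

View pics/w9.png

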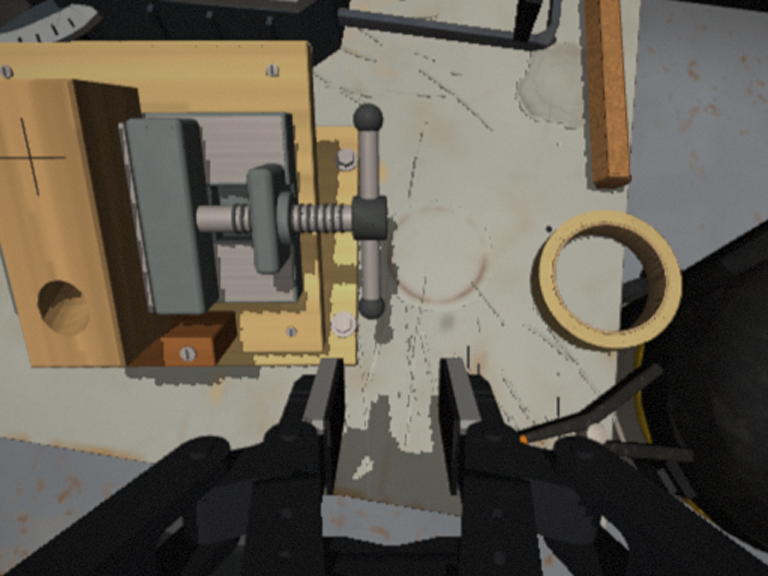

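The seated-rail prediction matches the picture: corners predicted (31,366),(125,366),(73,79) and seen at (31,366),(124,366),(73,80). The jaw is closed on the rail and the robot is clear, so I'll hand in.

```bash
python3 -c "
from station import ticket
print(ticket.close_job())"
```

```text
the job is handed in; nothing more can be done
None
```

The rail is turned end for end, flat on the bed with its drilled end against the stop and gripped against the fixed jaw. I let go with the arm clear, at about 20 s, and handed the job in, but no verdict came back.

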